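Load a refill cartridge into the spring-loaded tip dispenser

ROBOT

A 6-joint arm with a two-finger parallel gripper is mounted at the origin on the work surface. World frame = base frame: x ahead of the robot, y to its left, z up, the work surface at z = 0. Lengths are in mm, angles in rad, forces in N, time in s.
With the tool pointing down it reaches from about 275 to 750 mm from the base axis. Payload 10.2 kg.
Tool frame: the origin (TCP) lies at the very end of the fingers, on their centre line; the grasp point (between the pads) lies 19 mm behind it (ctrl.pinch_z is the distance from the TCP to the grasp point, in mm); y points along the fingers, z is the direction in which the jaws open and shut, and the axes are right-handed (so a half turn about y gives the same grasp; the last joint's range is limited). The gripper opens to 85 mm and grips with 20 to 120 N. Pads are 22 mm wide; open, the fingers measure 114 mm over their backs; the gripper's body (76 mm by 85 mm) begins 54 mm behind the grasp point. The pads swing forward as they close: fully open they stand 13 mm farther back than shut.
Start: joints at [1.122, 0.313, 1.498, -0, 1.331, -0.223], TCP at [117.553, 511.676, 231.294] pointing down, gripper open.
Joint ranges: [-2.94, 2.94], [-0.97, 2.17], [0.19, 2.56], [-1.23, 4.37], [0.02, 3.11], [-2.88, 2.88]. Speed limits (rad/s): [2.39, 2.39, 3.01, 3.14, 3.14, 3.14].

INTERFACE

Orientations are given as a unit quaternion [w, x, y, z].
In Python, from rig import sense, eyes, ctrl gives the robot as it stands. The module is installed in compiled form; this text tells all that it offers.
- The arm moves only by the shell command python3 -m handwheel 'ROWS' [FORCE]. ROWS is JSON, a list of rows, each an object of numbers: "grip": the finger opening in mm, from 0 to 85.4; "tx", "ty", "tz": the shift along the tool's x, y, z in mm; "wx", "wy", "wz": the turn, a rotation vector about the tool's x, y, z in rad. In form: [{"grip": .., "tx": .., "ty": .., "tz": .., "wx": .., "wy": .., "wz": ..}, ...]. A call has 1 to 10 rows; each row shifts and turns the commanded pose from where the row before left it, along the tool's axes as they then stand; what a row does not reach is not made up. A row lasts 1/12 s, in which the tool goes at most 41.7 mm and 7.16 degrees, less where a joint would pass 70% of its speed; a pose out of reach is approached as far as the arm can. A call is refused whole if a number of a shift passes 41.7 or a number of a turn 0.125, either way. A call with a gripper value outside its range is refused whole. The fingers move at their own pace and stop on an object; FORCE is the grip in N (left out, the last holds). Time passes only in rows, so rows that do not move let the fingers close. It gives the time, the measured TCP pose, the force and the opening at its end, in the units of the state.
- sense(): the state, without advancing time (a new reading comes with each control period).
- eyes.capture(name): name is "scene" or "side" or "wrist"; returns a dict with "pixels" (420x560x3 uint8, red, green, blue), "mtx" (3x3 intrinsics, pixels), "R" (3x3) and "t" (3): a world point X has camera coordinates R X + t. Camera axes: x right, y down, z forward; pixel columns grow to the right and rows downward; lengths in mm; the calibration is good to about 2 mm. The wrist camera is an equidistant fisheye: a pixel r from the principal point sees the ray r / f radians off the axis. A picture is of the moment at which its call begins. There is no depth.
- ctrl.finish_job(): hands the job in, once; it reports no verdict.
The state is a dict: "time_s": time; "joints": joint angles; "dq": joint speeds; "tau": joint torques, N m; "eef_pos": TCP position; "ee_rot": TCP orientation; "force": force on the tool from outside, world axes, zero at the start; "wrist_torque": the same for the moment, N m; "grip_width": opening from 0.0 (shut) to 1.0 (fully open).
Only numpy, scipy, OpenCV 4.12 (cv2) and the standard library are available. Lean on these libraries where they do the work, as an engineer would, in place of code of your own. Each camera call takes 0.05 s, during which the arm holds its last target.

TASK

Load the tip dispenser: take the round cartridge that has a wide round flange, stand it knob up in the dispenser's column, and press it down against the spring until both catches have snapped over its flange and it stays down by itself. Leave the other two cartridges (the square one and the plain drum without a flange) standing where they are, and let go of everything.

Things in the scene. Friction and masses are not known exactly. Their poses are not given: they have to be found in the camera images.
- cartridge_center (a point): Cartridge to load: upright on the bench, 106 mm tall, 0.18 kg, white with grey knob. Point on its axis, 53 mm above the foot (half-way up); z up. From the foot: round barrel 44 mm diameter, chamfered foot, 60 mm long; round flange 68 mm diameter, 8 mm thick; round knob 30 mm diameter, 38 mm tall. Pick by the knob, fingertips above the flange, let go once set down; yaw is free.
- column_mouth (a point): Mid-mouth of the fixed dispenser, z up, at rim height, 88 mm over the bench: cup 88 mm inside, funnel to 48 mm bore; sprung catches over it at +y and -y, to 18 mm above. Set on the spring follower, the knob's top is 64 mm above this point; with shut fingers press it to 38 mm, plus 4 mm to be sure (stop: 30 mm). 5 N rising to 12 N, catches add up to 10 N; they snap over the flange, else it rises.
- square_center (a point): The square cartridge, a bystander to be left alone: same white and grey, 106 mm tall, square body 56 mm wide with a square flange of 72 mm and a square knob of 28 mm; this point is on its axis 53 mm above its foot.
- plain_center (a point): The plain drum cartridge, a bystander to be left alone: same white and grey, 106 mm tall, round body of 46 mm diameter without a flange, 68 mm tall, with a round knob of 30 mm diameter; this point is on its axis 53 mm above its foot.
There are look-alikes about, which are no part of the job. What is shaped like the part that bears column_mouth but purple or red is not meant.

How it is judged (in metres and radians):
At the end, for the whole second after the job is handed in: The round flanged cartridge stands upright (within 10 degrees) and at rest in the dispenser's column, within 10 mm of its axis, held down by the catches with its centre 9 to 30 mm below the mouth point (latched it is about 15 mm below, unlatched about 11 mm above), untouched by the robot (z of cartridge_center in the frame of column_mouth between -0.03 and -0.009 m and horizontal distance between cartridge_center and column_mouth below 0.01 m and angle between cartridge_center's own z axis and vertical below 0.17 rad and linear speed of cartridge below 0.02 m/s).
It fails at once if the square cartridge is moved more than 30 mm or tipped over (distance of square_center from where it was at the start of the episode above 0.03 m or angle between square_center's own z axis and vertical above 0.5 rad).
It fails at once if the plain drum cartridge is moved more than 30 mm or tipped over (distance of plain_center from where it was at the start of the episode above 0.03 m or angle between plain_center's own z axis and vertical above 0.5 rad).
It also fails if it takes over 56 s, if anything falls off the work surface, if the arm or the gripper's body presses on something with over 40 N, if the wrist force passes 120 N, or if a joint passes its speed limit or range.

## Working session

There is one attempt and no reset: what is moved stays moved. The work goes in short steps, Python scripts to look and compute and a shell command to move; the robot and the scene stay as the last step left them, time stands still between calls to the robot, and variables do not carry over. Pictures are saved under pics/ and viewed, and the job is handed in when it is done.

```bash
mkdir -p pics
python3 - <<'E'
from rig import sense, eyes, ctrl
import cv2,numpy as np
s=sense();print(s['time_s'],s['eef_pos'],s['ee_rot'],s['grip_width'],ctrl.pinch_z)
for n in("scene","side","wrist"):
    c=eyes.capture(n);cv2.imwrite(f"pics/{n}0.png",c["pixels"][:,:,::-1]);np.savez(f"pics/{n}0.npz",**c)
    print(n,c["mtx"],c["R"],c["t"])
E
```

```text
0.0 [117.4207553  511.43341186 230.71589278] [-0.70216262  0.70304739 -0.07982168  0.07950171] 0.9956973109402772 18.700000000000003
scene [[388.5017588    0.         278.81723088]
 [  0.         388.5017588  210.4122734 ]
 [  0.           0.           1.        ]] [[ 0.52335501  0.85210758 -0.00349293]
 [ 0.62566295 -0.38705161 -0.67730121]
 [-0.57848544  0.35228359 -0.73569754]] [ -68.00933011 -301.97910151 1645.46612903]
side [[444.96795626   0.         277.13917632]
 [  0.         444.96795626 211.63277091]
 [  0.           0.           1.        ]] [[ 0.96927259 -0.24563719 -0.01315325]
 [-0.19291532 -0.72588196 -0.66021138]
 [ 0.15262477  0.64246226 -0.75096466]] [-506.2430788    11.36836598 1393.99856111]
wrist [[325.1922621    0.         273.27463036]
 [  0.         325.1922621  215.0736608 ]
 [  0.           0.           1.        ]] [[ 0.22437249  0.97450266 -0.00124194]
 [ 0.92488271 -0.21254601  0.31530329]
 [ 0.30699992 -0.07189403 -0.94899014]] [-524.32777649  -41.65710675  380.90190134]
```

View pics/scene0.png

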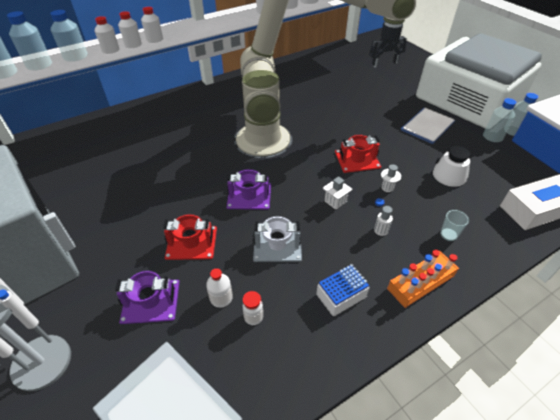

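View pics/side0.png

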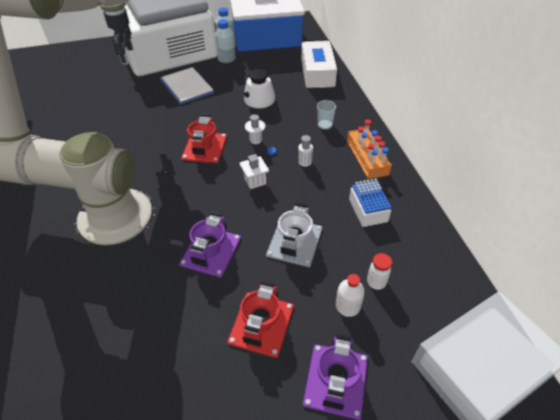

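View pics/wrist0.png

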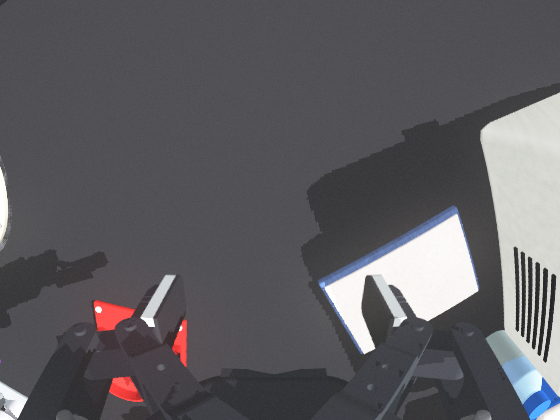

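The grey dispenser is at scene (278,238) and side (296,235). Three cartridges stand near scene (338,192), (390,178) and (384,221). I'll zoom in on these.

Run:
```python
import cv2
a=cv2.imread("pics/scene0.png")[150:280,240:420];b=cv2.imread("pics/side0.png")[105:275,225:335]
cv2.imwrite("pics/z1.png",cv2.resize(a,None,fx=4.4,fy=4.4,interpolation=cv2.INTER_CUBIC))
cv2.imwrite("pics/z2.png",cv2.resize(b,None,fx=3.5,fy=3.5,interpolation=cv2.INTER_CUBIC))
```

```text
(no output)
```

View pics/z1.png

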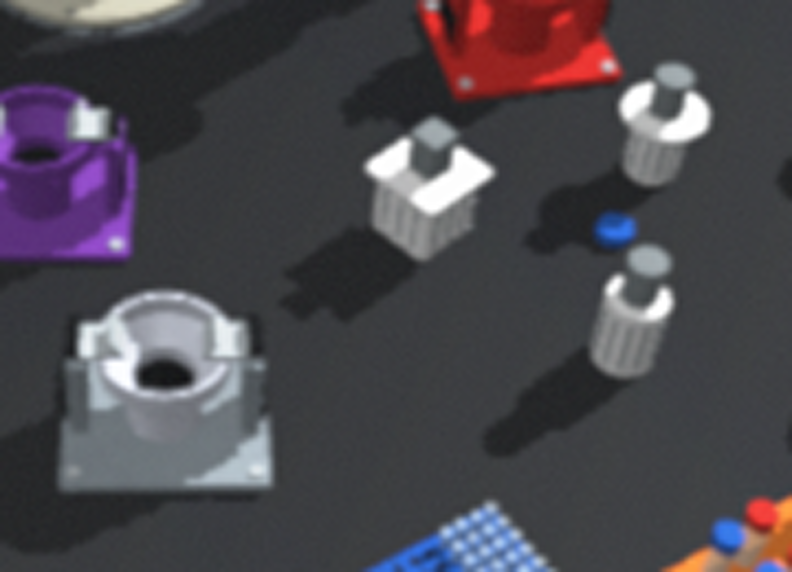

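View pics/z2.png

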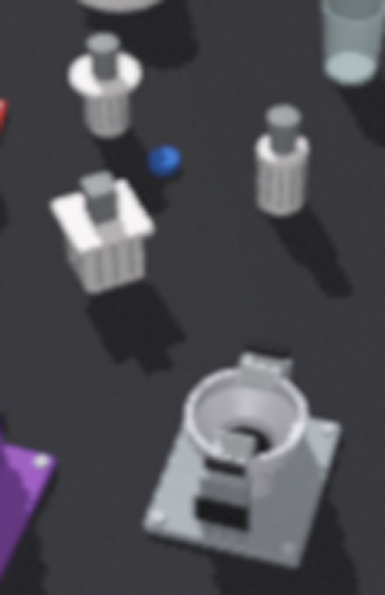

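Zoomed in: the flanged round cartridge has its knob top at scene (393.6,166.8) and side (254.4,117.3). The dispenser rim centre is at scene (278,229.5) and side (295.3,223.6). The square and plain knob tops are readable in both views too.

```bash
cat > h.py <<'E'
import numpy as np,cv2
def P(c): return c["mtx"]@np.c_[c["R"],c["t"]]
def tri(a,b,ca,cb):
    X=cv2.triangulatePoints(P(ca),P(cb),np.float64(a).reshape(2,1),np.float64(b).reshape(2,1))[:,0]
    X=X[:3]/X[3]
    def e(c,p):
        q=P(c)@np.r_[X,1];return (q[:2]/q[2]-p).round(1)
    return X.round(1),e(ca,a),e(cb,b)
def onplane(c,p,z):
    d=c["R"].T@np.linalg.inv(c["mtx"])@np.r_[p,1];o=-c["R"].T@c["t"]
    return (o+d*(z-o[2])/d[2]).round(1)
E
python3 - <<'E'
from h import *
s=np.load("pics/scene0.npz");d=np.load("pics/side0.npz")
for n,a,b in[("knob",(393.6,166.8),(254.4,117.3)),("flange",(391.1,175.5),(255,126.1)),("square",(339.1,180),(253,157.3)),("plain",(388,209.1),(306.1,138.1)),("mouth",(278,229.5),(295.3,223.6))]:
    print(n,*tri(a,b,s,d),onplane(s,a,106),onplane(d,b,106))
E
```

```text
knob [503.  243.4 102.8] [-0.3  0.6] [-0.2 -0.5] [503.5 243.2 106. ] [502.3 236.4 106. ]
flange [503.4 242.9  63.8] [-0.1  0.2] [-0.1 -0.2] [532.8 204.6 106. ] [493.8 188.  106. ]
square [454.6  41.1 101.8] [-0.2  0.3] [-0.1 -0.3] [457.   39.4 106. ] [453.9  35.2 106. ]
plain [644.4  88.7 102.2] [-0.3  0.6] [-0.2 -0.4] [645.3  88.  106. ] [642.9  82.  106. ]
mouth [ 515.5 -239.7   79.3] [-0.1  0.1] [-0.1 -0.1] [ 534.2 -250.7  106. ] [ 509.  -261.4  106. ]
```

```bash
cat >> h.py <<'E'
from scipy.spatial.transform import Rotation as Ro
def rot(s):
    q=s["ee_rot"];return Ro.from_quat([q[1],q[2],q[3],q[0]]).as_matrix()
def fish(c,p):
    u=(np.float64(p)-c["mtx"][:2,2])/c["mtx"][0,0];r=np.hypot(*u)
    d=np.r_[np.sin(r)*u/r,np.cos(r)] if r>0 else np.array([0,0,1.])
    return -c["R"].T@c["t"],c["R"].T@d
def fproj(c,X):
    v=c["R"]@np.float64(X)+c["t"];th=np.arctan2(np.hypot(v[0],v[1]),v[2])
    return c["mtx"][:2,2]+c["mtx"][0,0]*th*v[:2]/max(np.hypot(v[0],v[1]),1e-9)
def inter(rays):
    A=np.zeros((3,3));b=np.zeros(3)
    for o,d in rays:
        M=np.eye(3)-np.outer(d,d);A+=M;b+=M@o
    return np.linalg.solve(A,b)
E
python3 - <<'E'
from h import *
from rig import sense
s=sense();R=rot(s);print(R.round(3));print("to above cart", (R.T@(np.array([503,240,231])-s["eef_pos"])).round(1))
c=np.load("pics/scene0.npz");
for n,p,z in[("red rim",(360,145),88),("kettle lid",(458,155),120),("kettle",(452,172),50)]:print(n,onplane(c,p,z))
E
```

```text
[[ 0.975 -0.     0.224]
 [-0.224 -0.001  0.975]
 [-0.    -1.    -0.001]]
to above cart [ 436.5   -0.  -178.3]
red rim [329.3 239.6  88. ]
kettle lid [587.  468.1 120. ]
kettle [596.  459.9  50. ]
```

```bash
python3 -m handwheel '[{"tx":33,"tz":-17},{"tx":33,"tz":-17},{"tx":33,"tz":-17},{"tx":33,"tz":-17},{"tx":33,"tz":-17},{"tx":33,"tz":-17},{"tx":33,"tz":-17},{"tx":33,"tz":-17},{"tx":33,"tz":-17},{"tx":33,"tz":-17}]'
python3 - <<'E'
from rig import sense, eyes
import cv2,numpy as np
s=sense();print(s['time_s'],s['eef_pos'])
c=eyes.capture("wrist");cv2.imwrite("pics/w1.png",c["pixels"][:,:,::-1]);np.savez("pics/w1.npz",**c);print(-c["R"].T@c["t"],sense()["eef_pos"])
E
```

```text
0.15 [117.44194378 511.50013617 230.87664437]
[ 39.24237497 529.502959   374.03260351] [117.50356701 511.54915134 230.97188149]invalid input
```

View pics/w1.png

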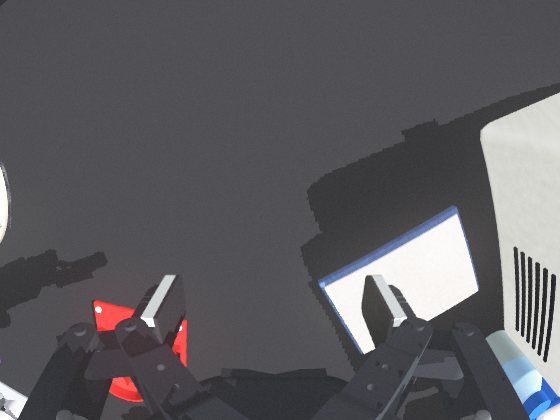

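Nothing moved; the view is unchanged from the start. It was probably refused for missing keys, so I'll send all of them.

```bash
python3 -m handwheel '[{"grip":85,"tx":33,"ty":0,"tz":-17,"wx":0,"wy":0,"wz":0},{"grip":85,"tx":33,"ty":0,"tz":-17,"wx":0,"wy":0,"wz":0},{"grip":85,"tx":33,"ty":0,"tz":-17,"wx":0,"wy":0,"wz":0},{"grip":85,"tx":33,"ty":0,"tz":-17,"wx":0,"wy":0,"wz":0},{"grip":85,"tx":33,"ty":0,"tz":-17,"wx":0,"wy":0,"wz":0},{"grip":85,"tx":33,"ty":0,"tz":-17,"wx":0,"wy":0,"wz":0},{"grip":85,"tx":33,"ty":0,"tz":-17,"wx":0,"wy":0,"wz":0},{"grip":85,"tx":33,"ty":0,"tz":-17,"wx":0,"wy":0,"wz":0},{"grip":85,"tx":33,"ty":0,"tz":-17,"wx":0,"wy":0,"wz":0},{"grip":85,"tx":33,"ty":0,"tz":-17,"wx":0,"wy":0,"wz":0}]' 50
cat > snap.py <<'E'
import sys
from rig import sense, eyes
import cv2,numpy as np
n,cam=sys.argv[1:3]
c=eyes.capture(cam);cv2.imwrite(f"pics/{n}.png",c["pixels"][:,:,::-1]);np.savez(f"pics/{n}.npz",**c)
s=sense();print(s['time_s'],s['eef_pos'].round(1),s['force'].round(1),s['grip_width'])
E
python3 snap.py w2 wrist
```

```text
time_s: 1.03
eef_pos: [402.2, 270.6, 231.3]
ee_rot: [0.703, -0.703, 0.08, -0.08]
force: [0.4, 1.0, 0.6]
grip_width: 0.997
1.0833 [406.4 267.1 231. ] [ 1.9 -4.1 -1.2] 0.9931551517441894
```

View pics/w2.png

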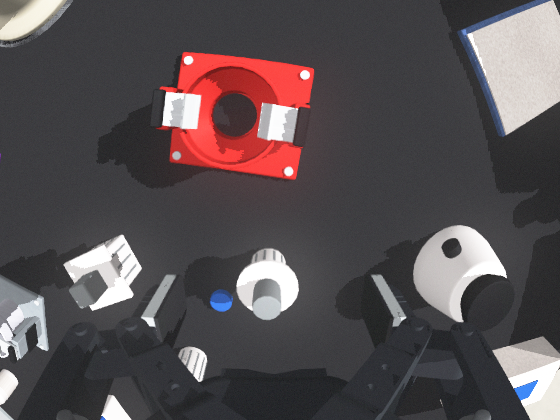

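The wrist view shows the flanged cartridge with its knob top near (267,303). The square cartridge is at left (100,275) and the red decoy is farther up. I'll take a still one for measuring.

```bash
python3 snap.py w3 wrist
python3 - <<'E'
import cv2
a=cv2.imread("pics/w3.png")[235:345,210:330]
cv2.imwrite("pics/w3z.png",cv2.resize(a,None,fx=5,fy=5,interpolation=cv2.INTER_CUBIC))
E
```

```text
1.1333 [404.1 269.1 230.9] [ 0.2 -0.4 -0.1] 0.9973899254415493
```

View pics/w3z.png

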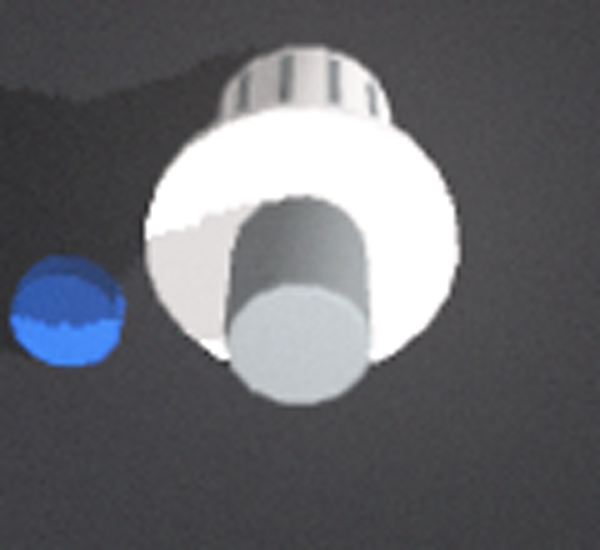

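Knob top at (269.8,303.8), flange centre at about (270.4,283).

Run:
```python
from h import *
c=np.load("pics/w3.npz")
for p,z in[((269.8,303.8),106),((270.4,283),68)]:
    o,d=fish(c,p);print((o+d*(z-o[2])/d[2]).round(1))
s=np.load("pics/scene0.npz");e=np.load("pics/side0.npz")
def ray(c,p):
    d=c["R"].T@np.linalg.inv(c["mtx"])@np.r_[p,1];return -c["R"].T@c["t"],d/np.linalg.norm(d)
print(inter([fish(c,(269.8,303.8)),ray(s,(393.6,166.8)),ray(e,(254.4,117.3))]))
print(inter([fish(c,(269.8,303.8)),ray(s,(393.6,166.8))]))
```

```text
[504.1 240.4 106. ]
[502.6 241.   68. ]
[503.72237564 240.80956318 105.36711126]
[504.02441285 241.1860191  107.16379982]
```

```bash
python3 -m handwheel '[{"grip":70,"tx":20.7,"ty":0,"tz":-1,"wx":0,"wy":0,"wz":0},{"grip":70,"tx":20.7,"ty":0,"tz":-1,"wx":0,"wy":0,"wz":0},{"grip":70,"tx":20.7,"ty":0,"tz":-1,"wx":0,"wy":0,"wz":0},{"grip":70,"tx":20.7,"ty":0,"tz":-1,"wx":0,"wy":0,"wz":0},{"grip":70,"tx":20.7,"ty":0,"tz":-1,"wx":0,"wy":0,"wz":0},{"grip":70,"tx":0,"ty":25,"tz":0,"wx":0,"wy":0,"wz":0},{"grip":70,"tx":0,"ty":25,"tz":0,"wx":0,"wy":0,"wz":0},{"grip":70,"tx":0,"ty":25,"tz":0,"wx":0,"wy":0,"wz":0},{"grip":70,"tx":0,"ty":15,"tz":0,"wx":0,"wy":0,"wz":0},{"grip":70,"tx":0,"ty":0,"tz":0,"wx":0,"wy":0,"wz":0}]' 50; python3 snap.py w4 wrist
```

```text
time_s: 1.97
eef_pos: [498.9, 244.1, 138.0]
ee_rot: [-0.702, 0.703, -0.082, 0.077]
force: [0.3, 0.0, -0.0]
grip_width: 0.82
2.0167 [499.9 244.3 140.2] [ 0.7 -0.4  1.6] 0.8220018289125403
```

View pics/w4.png

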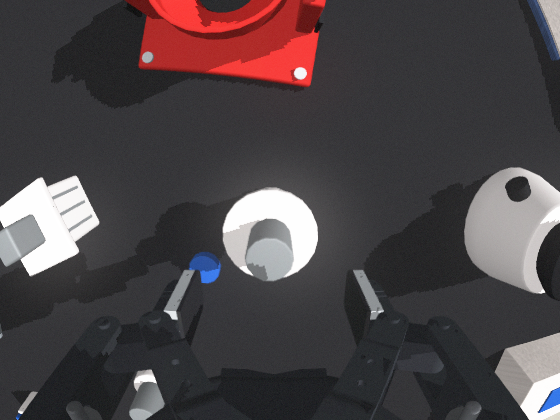

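The knob is centred between the fingers at about (269,261). I'll measure that now.

Run:
```python
from h import *
from rig import sense
c=np.load("pics/w4.npz")
o,d=fish(c,(269.3,260.5));X=o+d*(106-o[2])/d[2];print(X.round(1))
print(inter([fish(c,(269.3,260.5)),fish(np.load("pics/w3.npz"),(269.8,303.8))]))
s=sense();print(s["eef_pos"],(rot(s).T@(np.r_[X[:2],78]-s["eef_pos"])).round(1))
```

```text
[504.6 240.1 106. ]
[506.01699804 239.78447982 103.0543554 ]
[499.94247687 244.30342744 140.22195729] [ 5.7 62.2 -3. ]
```

```bash
python3 -m handwheel '[{"grip":70,"tx":5,"ty":10,"tz":-3,"wx":0,"wy":0,"wz":0},{"grip":70,"tx":0,"ty":20,"tz":0,"wx":0,"wy":0,"wz":0},{"grip":70,"tx":0,"ty":20,"tz":0,"wx":0,"wy":0,"wz":0},{"grip":70,"tx":0,"ty":12,"tz":0,"wx":0,"wy":0,"wz":0},{"grip":70,"tx":0,"ty":0,"tz":0,"wx":0,"wy":0,"wz":0},{"grip":70,"tx":0,"ty":0,"tz":0,"wx":0,"wy":0,"wz":0}]' 50; python3 snap.py w5 wrist;python3 snap.py s5 side
```

```text
time_s: 2.52
eef_pos: [505.6, 240.0, 79.9]
ee_rot: [0.703, -0.703, 0.079, -0.08]
force: [0.7, 0.3, 0.5]
grip_width: 0.817
2.5667 [505.9 240.1  80.5] [ 1.  -0.1  0.1] 0.8183025234613048
2.6167 [506.  240.2  80.7] [-0.4  0.1 -0.2] 0.8211140782139351
```

View pics/w5.png

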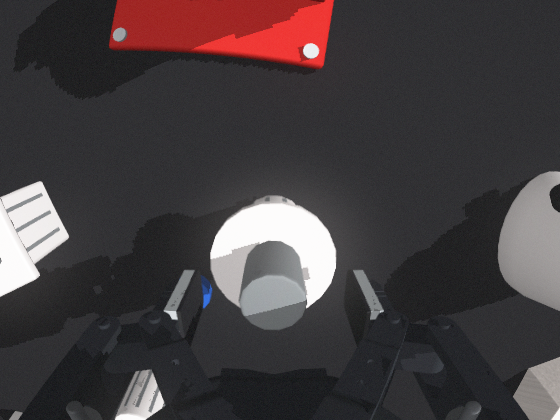

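The knob, with its top at (273,302), sits midway between the pads at x≈180 and x≈368. Closing.

```bash
python3 -m handwheel '[{"grip":20,"tx":0,"ty":2,"tz":0,"wx":0,"wy":0,"wz":0},{"grip":20,"tx":0,"ty":0,"tz":0,"wx":0,"wy":0,"wz":0},{"grip":20,"tx":0,"ty":0,"tz":0,"wx":0,"wy":0,"wz":0},{"grip":20,"tx":0,"ty":0,"tz":0,"wx":0,"wy":0,"wz":0},{"grip":20,"tx":0,"ty":0,"tz":0,"wx":0,"wy":0,"wz":0},{"grip":20,"tx":0,"ty":0,"tz":0,"wx":0,"wy":0,"wz":0},{"grip":20,"tx":0,"ty":0,"tz":0,"wx":0,"wy":0,"wz":0},{"grip":20,"tx":0,"ty":0,"tz":0,"wx":0,"wy":0,"wz":0}]' 50; python3 snap.py w6 wrist
```

```text
time_s: 3.28
eef_pos: [505.4, 240.0, 77.9]
ee_rot: [0.703, -0.703, 0.079, -0.08]
force: [-0.8, -0.4, 7.4]
grip_width: 0.338
3.3333 [505.4 240.   77.9] [-1.  -0.5  5.4] 0.33181815067607645
```

View pics/w6.png

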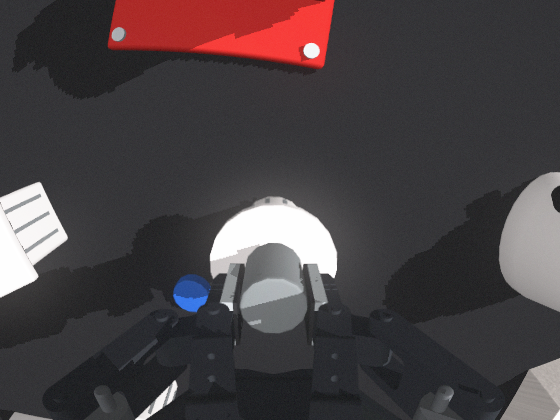

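Gripped: the pads are on both sides of the knob, above the flange. Lifting.

```bash
python3 -m handwheel '[{"grip":20,"tx":0,"ty":-8,"tz":0,"wx":0,"wy":0,"wz":0},{"grip":20,"tx":0,"ty":-17,"tz":0,"wx":0,"wy":0,"wz":0},{"grip":20,"tx":0,"ty":-25,"tz":0,"wx":0,"wy":0,"wz":0},{"grip":20,"tx":0,"ty":-25,"tz":0,"wx":0,"wy":0,"wz":0},{"grip":20,"tx":0,"ty":-25,"tz":0,"wx":0,"wy":0,"wz":0},{"grip":20,"tx":0,"ty":-25,"tz":0,"wx":0,"wy":0,"wz":0},{"grip":20,"tx":0,"ty":-25,"tz":0,"wx":0,"wy":0,"wz":0},{"grip":20,"tx":0,"ty":-20,"tz":0,"wx":0,"wy":0,"wz":0},{"grip":20,"tx":0,"ty":0,"tz":0,"wx":0,"wy":0,"wz":0}]' 50; python3 snap.py w7 wrist;python3 - <<'E'
from h import *
from rig import sense
s=sense();print(s["eef_pos"],(rot(s).T@(np.r_[515.5,-140,s["eef_pos"][2]]-s["eef_pos"])).round(1))
E
```

```text
time_s: 4.08
eef_pos: [506.1, 240.4, 251.5]
ee_rot: [0.703, -0.702, 0.077, -0.082]
force: [0.8, -0.2, -2.3]
grip_width: 0.334
4.1333 [505.5 240.2 248.7] [-0.3  0.4 -2.5] 0.33556633198091
[505.45254606 240.21106703 248.70139393] [ 9.490e+01 -3.000e-01 -3.683e+02]
```

View pics/w7.png

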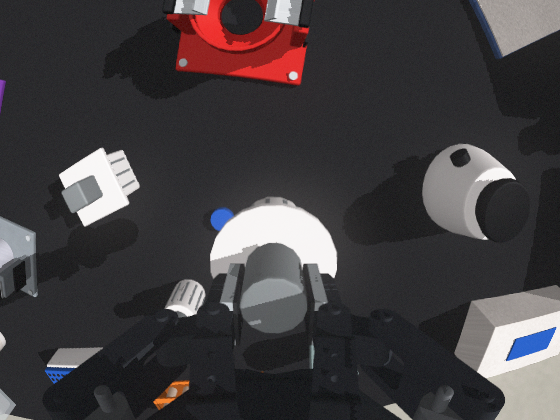

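Cartridge held upright (wrist force −2.4 N in z, close to its weight). Transit towards the dispenser.

```bash
python3 -m handwheel '[{"grip":20,"tx":5,"ty":0,"tz":-18,"wx":0,"wy":0,"wz":0},{"grip":20,"tx":10,"ty":0,"tz":-38,"wx":0,"wy":0,"wz":0},{"grip":20,"tx":10,"ty":0,"tz":-38,"wx":0,"wy":0,"wz":0},{"grip":20,"tx":10,"ty":0,"tz":-38,"wx":0,"wy":0,"wz":0},{"grip":20,"tx":10,"ty":0,"tz":-38,"wx":0,"wy":0,"wz":0},{"grip":20,"tx":10,"ty":0,"tz":-38,"wx":0,"wy":0,"wz":0},{"grip":20,"tx":10,"ty":0,"tz":-38,"wx":0,"wy":0,"wz":0},{"grip":20,"tx":10,"ty":0,"tz":-38,"wx":0,"wy":0,"wz":0},{"grip":20,"tx":5,"ty":0,"tz":-18,"wx":0,"wy":0,"wz":0},{"grip":20,"tx":0,"ty":0,"tz":0,"wx":0,"wy":0,"wz":0}]' 50;python3 -m handwheel '[{"grip":20,"tx":0,"ty":0,"tz":0,"wx":0,"wy":0,"wz":0},{"grip":20,"tx":0,"ty":0,"tz":0,"wx":0,"wy":0,"wz":0}]'; python3 snap.py w8 wrist
```

```text
time_s: 4.97
eef_pos: [514.8, -75.7, 245.2]
ee_rot: [-0.702, 0.702, -0.082, 0.08]
force: [-0.2, 0.6, -2.0]
grip_width: 0.332
time_s: 5.13
eef_pos: [515.0, -71.4, 246.2]
ee_rot: [0.703, -0.702, 0.08, -0.079]
force: [1.2, -0.3, -2.1]
grip_width: 0.334
5.1833 [515.1 -71.1 246.5] [ 0.   0.6 -1.8] 0.3354135640104396
```

View pics/w8.png

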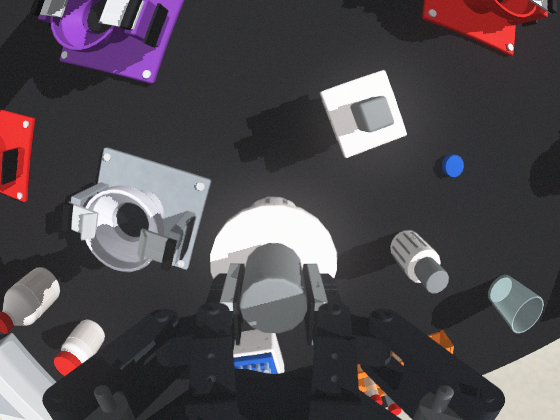

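Run:
```python
import cv2
a=cv2.imread("pics/w8.png")[140:280,60:220]
cv2.imwrite("pics/w8z.png",cv2.resize(a,None,fx=4.2,fy=4.2,interpolation=cv2.INTER_CUBIC))
```

```text
(no output)
```

View pics/w8z.png

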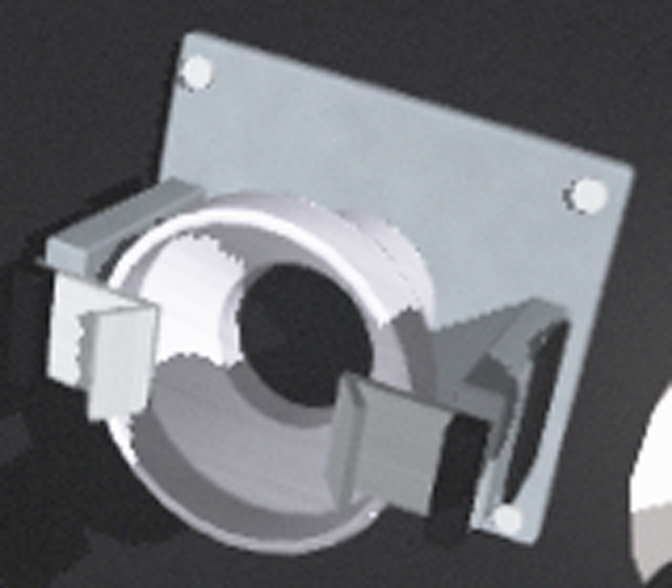

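The rim and both catches are clearly visible. I'll fit the rim circle from outer-edge points, and check against the screw diagonal.

Run:
```python
from h import *
from scipy.optimize import least_squares
c=np.load("pics/w8.npz")
Z=lambda L:[(60+x/4.2,140+y/4.2) for x,y in L]
outer=Z([(130,460),(165,505),(215,540),(270,552),(330,545),(385,522),(175,212),(235,206),(305,228),(360,275)])
def hit(p,z):
    o,d=fish(c,p);return (o+d*(z-o[2])/d[2])[:2]
for z in(80,84,88,92):
    Q=np.array([hit(p,z) for p in outer])
    r=least_squares(lambda v:np.hypot(*(Q-v[:2]).T)-v[2],[515,-240,46])
    print(z,r.x.round(1),np.abs(r.fun).max().round(2))
for z in(6,10):
    sc=[hit(p,z) for p in Z([(197,72),(588,195),(508,518)])]
    print(z,np.round(sc,1),"diag mid",((sc[0]+sc[2])/2).round(1))
o,d=fish(c,(0,0))
print("catches",hit(Z([(105,340)])[0],100),hit(Z([(385,440)])[0],100))
```

```text
80 [ 518.1 -247.3   49.4] 1.74
84 [ 517.1 -244.8   48.8] 1.71
88 [ 516.  -242.3   48.1] 1.69
92 [ 515.  -239.8   47.5] 1.67
6 [[ 435.2 -274.1]
 [ 504.1 -161.4]
 [ 599.5 -219.2]] diag mid [ 517.3 -246.6]
10 [[ 435.2 -271.8]
 [ 503.4 -160.3]
 [ 597.8 -217.5]] diag mid [ 516.5 -244.6]
catches [ 491.6375768  -271.92736449] [ 533.44524644 -202.84243974]
```

```bash
python3 -m handwheel '[{"grip":20,"tx":5,"ty":0,"tz":-20,"wx":0,"wy":0,"wz":0},{"grip":20,"tx":5,"ty":0,"tz":-20,"wx":0,"wy":0,"wz":0},{"grip":20,"tx":4,"ty":0,"tz":-17,"wx":0,"wy":0,"wz":0},{"grip":20,"tx":0,"ty":0,"tz":0,"wx":0,"wy":0,"wz":0},{"grip":20,"tx":0,"ty":0,"tz":0,"wx":0,"wy":0,"wz":0},{"grip":20,"tx":0,"ty":0,"tz":0,"wx":0,"wy":0,"wz":0}]' 50; python3 snap.py w9 wrist
python3 - <<'E'
import cv2
a=cv2.imread("pics/w9.png")[140:290,110:270]
cv2.imwrite("pics/w9z.png",cv2.resize(a,None,fx=4,fy=4,interpolation=cv2.INTER_CUBIC))
E
```

```text
time_s: 5.68
eef_pos: [516.3, -129.6, 247.1]
ee_rot: [0.703, -0.702, 0.079, -0.079]
force: [-0.1, -0.0, -2.2]
grip_width: 0.334
5.7333 [ 516.4 -129.6  247.2] [-0.1 -1.2 -1.9] 0.3375909122944217
```

View pics/w9z.png

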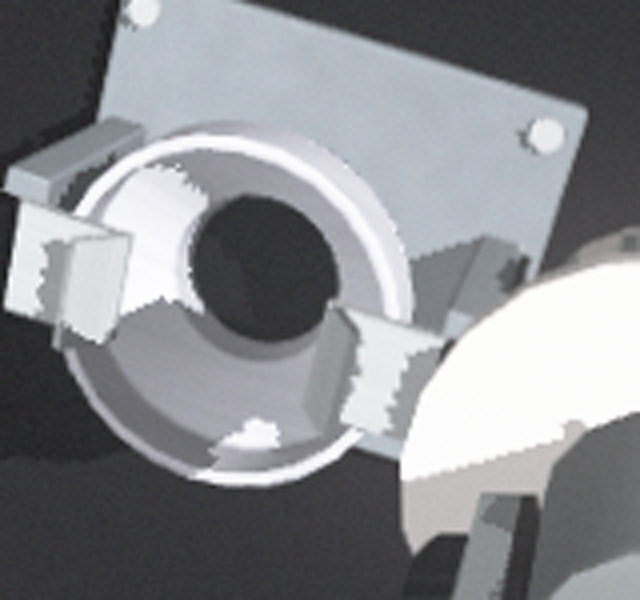

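Rim outer edge spans x≈68..410, y≈133..487 in this zoom. I'll fit it jointly with the previous view.

Run:
```python
from h import *
from scipy.optimize import least_squares
c8=np.load("pics/w8.npz");c9=np.load("pics/w9.npz")
o9=[(110+x/4,140+y/4) for x,y in[(205,133),(280,152),(340,190),(385,240),(405,290),(70,370),(110,430),(160,467),(215,485),(270,487),(320,470),(360,437)]]
o8=[(60+x/4.2,140+y/4.2) for x,y in [(130,460),(165,505),(215,540),(270,552),(330,545),(385,522),(175,212),(235,206),(305,228),(360,275)]]
def res(v,L):
    out=[]
    for c,P_ in L:
        for p in P_:
            o,d=fish(c,p);q=o+d*(v[3]-o[2])/d[2];out.append(np.hypot(*(q[:2]-v[:2]))-v[2])
    return out
for L in([(c9,o9)],):
  for z in(84,88,92):
    r=least_squares(lambda v:res(np.r_[v,z],L),[515,-240,46]);print(z,r.x.round(1),np.abs(r.fun).max().round(2))
r=least_squares(lambda v:res(v,[(c8,o8),(c9,o9)]),[515,-240,46,88]);print(r.x.round(1),np.abs(r.fun).max())
from rig import sense
s=sense();X=np.array([516,-242.3,s["eef_pos"][2]]);print(s["eef_pos"],(rot(s).T@(X-s["eef_pos"])).round(1))
```

```text
84 [ 517.2 -244.6   48.9] 1.38
88 [ 516.1 -242.9   48.2] 1.37
92 [ 515.1 -241.2   47.6] 1.35
[ 516.8 -244.    48.6   85.3] 1.620650459017277
[ 516.3630089  -129.59940597  247.20280988] [  24.7   -0.  -110. ]
```

```bash
python3 -m handwheel '[{"grip":20,"tx":5,"ty":0,"tz":-22,"wx":0,"wy":0,"wz":0},{"grip":20,"tx":5,"ty":0,"tz":-22,"wx":0,"wy":0,"wz":0},{"grip":20,"tx":5,"ty":0,"tz":-22,"wx":0,"wy":0,"wz":0},{"grip":20,"tx":5,"ty":0,"tz":-22,"wx":0,"wy":0,"wz":0},{"grip":20,"tx":6,"ty":0,"tz":-22,"wx":0,"wy":0,"wz":0},{"grip":20,"tx":0,"ty":25,"tz":0,"wx":0,"wy":0,"wz":0},{"grip":20,"tx":0,"ty":25,"tz":0,"wx":0,"wy":0,"wz":0},{"grip":20,"tx":0,"ty":10,"tz":0,"wx":0,"wy":0,"wz":0},{"grip":20,"tx":0,"ty":0,"tz":0,"wx":0,"wy":0,"wz":0},{"grip":20,"tx":0,"ty":0,"tz":0,"wx":0,"wy":0,"wz":0}]' 50;python3 -m handwheel '[{"grip":20,"tx":0,"ty":0,"tz":0,"wx":0,"wy":0,"wz":0}]'; python3 snap.py s10 side; python3 snap.py c10 scene
python3 - <<'E'
import cv2,numpy as np
a=cv2.imread("pics/s10.png")[130:280,240:350]; b=cv2.imread("pics/c10.png")[130:280,210:340]
cv2.imwrite("pics/z10.png",cv2.resize(np.hstack([a,b]),None,fx=3.3,fy=3.3,interpolation=cv2.INTER_CUBIC))
E
```

```text
time_s: 6.57
eef_pos: [517.4, -243.4, 188.0]
ee_rot: [-0.703, 0.703, -0.079, 0.079]
force: [0.6, -0.8, -1.7]
grip_width: 0.333
time_s: 6.65
eef_pos: [517.8, -243.9, 189.0]
ee_rot: [-0.702, 0.703, -0.079, 0.08]
force: [0.0, -0.6, -2.0]
grip_width: 0.334
6.7 [ 517.7 -243.9  189. ] [-0.5  0.8 -2.1] 0.3336448255546254
6.75 [ 517.6 -244.   188.8] [-0.1  0.  -1.6] 0.3375969113073438
```

View pics/z10.png

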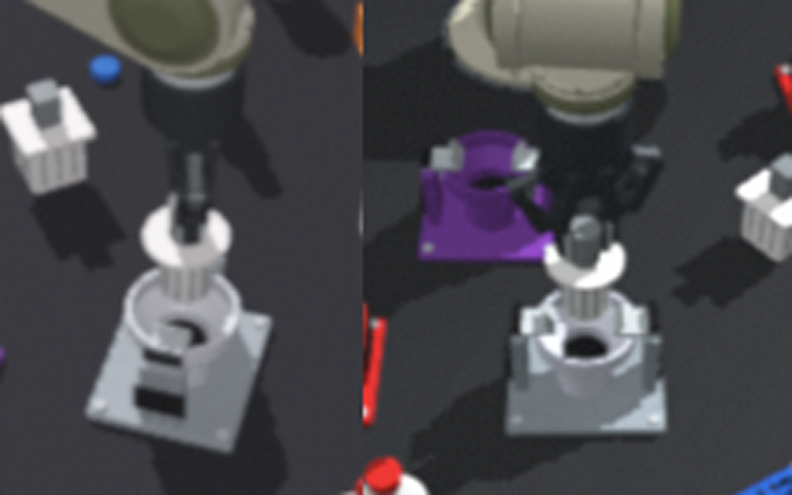

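The barrel is centred over the bore in both views. I'll nudge about 1 mm and descend in steps, watching the force.

```bash
python3 -m handwheel '[{"grip":20,"tx":-1,"ty":10,"tz":1,"wx":0,"wy":0,"wz":0},{"grip":20,"tx":0,"ty":10,"tz":0,"wx":0,"wy":0,"wz":0},{"grip":20,"tx":0,"ty":10,"tz":0,"wx":0,"wy":0,"wz":0},{"grip":20,"tx":0,"ty":7,"tz":0,"wx":0,"wy":0,"wz":0},{"grip":20,"tx":0,"ty":5,"tz":0,"wx":0,"wy":0,"wz":0},{"grip":20,"tx":0,"ty":0,"tz":0,"wx":0,"wy":0,"wz":0}]' 50;python3 -m handwheel '[{"grip":20,"tx":0,"ty":5,"tz":0,"wx":0,"wy":0,"wz":0},{"grip":20,"tx":0,"ty":5,"tz":0,"wx":0,"wy":0,"wz":0},{"grip":20,"tx":0,"ty":3,"tz":0,"wx":0,"wy":0,"wz":0},{"grip":20,"tx":0,"ty":0,"tz":0,"wx":0,"wy":0,"wz":0}]'
```

```text
time_s: 7.25
eef_pos: [515.8, -242.4, 143.8]
ee_rot: [0.703, -0.702, 0.08, -0.079]
force: [0.2, -0.1, -2.1]
grip_width: 0.334
time_s: 7.58
eef_pos: [516.0, -242.6, 131.6]
ee_rot: [0.703, -0.702, 0.08, -0.079]
force: [0.0, 0.4, -2.5]
grip_width: 0.333
```

```bash
python3 -m handwheel '[{"grip":20,"tx":0,"ty":3,"tz":0,"wx":0,"wy":0,"wz":0},{"grip":20,"tx":0,"ty":3,"tz":0,"wx":0,"wy":0,"wz":0},{"grip":20,"tx":0,"ty":0,"tz":0,"wx":0,"wy":0,"wz":0}]';python3 -m handwheel '[{"grip":20,"tx":0,"ty":2,"tz":0,"wx":0,"wy":0,"wz":0},{"grip":20,"tx":0,"ty":0,"tz":0,"wx":0,"wy":0,"wz":0},{"grip":20,"tx":0,"ty":0,"tz":0,"wx":0,"wy":0,"wz":0}]'; python3 snap.py s11 side; python3 snap.py c11 scene
python3 - <<'E'
import cv2,numpy as np
a=cv2.imread("pics/s11.png")[130:280,240:350]; b=cv2.imread("pics/c11.png")[130:280,210:340]
cv2.imwrite("pics/z11.png",cv2.resize(np.hstack([a,b]),None,fx=3.3,fy=3.3,interpolation=cv2.INTER_CUBIC))
E
```

```text
time_s: 7.83
eef_pos: [516.1, -242.6, 125.7]
ee_rot: [0.703, -0.702, 0.08, -0.079]
force: [-0.4, 0.3, -2.4]
grip_width: 0.337
time_s: 8.08
eef_pos: [516.3, -242.7, 124.3]
ee_rot: [-0.703, 0.703, -0.08, 0.08]
force: [-0.1, 0.2, -1.3]
grip_width: 0.332
8.1333 [ 516.3 -242.8  124.4] [ 0.1  0.3 -1.8] 0.33707781204738196
8.1833 [ 516.3 -242.8  124.4] [ 0.5  0.8 -2.1] 0.3305364838433275
```

View pics/z11.png

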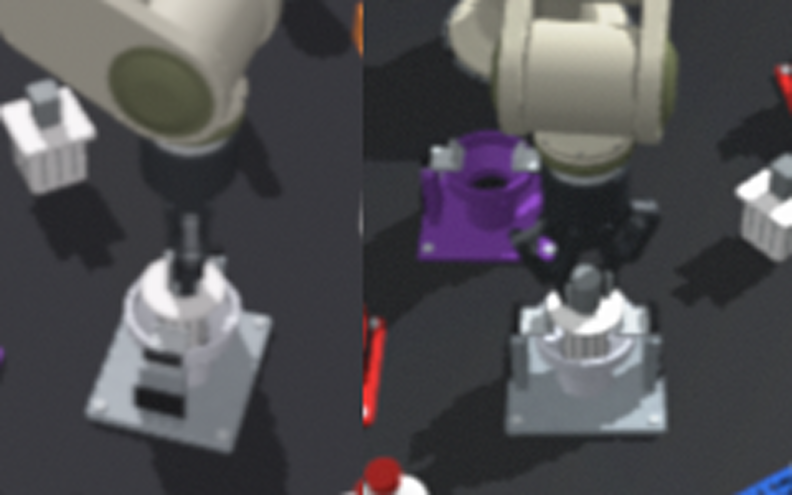

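The barrel is in the bore with the flange just above the catches, and there's no contact force yet. A little lower until the follower carries it.

```bash
python3 -m handwheel '[{"grip":20,"tx":0,"ty":2,"tz":0,"wx":0,"wy":0,"wz":0},{"grip":20,"tx":0,"ty":0,"tz":0,"wx":0,"wy":0,"wz":0},{"grip":20,"tx":0,"ty":0,"tz":0,"wx":0,"wy":0,"wz":0}]'; python3 -m handwheel '[{"grip":20,"tx":0,"ty":2,"tz":0,"wx":0,"wy":0,"wz":0},{"grip":20,"tx":0,"ty":0,"tz":0,"wx":0,"wy":0,"wz":0},{"grip":20,"tx":0,"ty":0,"tz":0,"wx":0,"wy":0,"wz":0}]'
```

```text
time_s: 8.43
eef_pos: [516.5, -242.9, 122.8]
ee_rot: [-0.702, 0.703, -0.079, 0.08]
force: [-0.1, -0.5, 3.3]
grip_width: 0.334
time_s: 8.68
eef_pos: [516.4, -242.9, 120.5]
ee_rot: [-0.702, 0.703, -0.079, 0.08]
force: [0.1, -0.1, 3.2]
grip_width: 0.336
```

The follower now bears it: the force jumped by about 5 N, the spring preload. Release, rise and shut the fingers.

```bash
python3 -m handwheel '[{"grip":50,"tx":0,"ty":0,"tz":0,"wx":0,"wy":0,"wz":0},{"grip":50,"tx":0,"ty":0,"tz":0,"wx":0,"wy":0,"wz":0},{"grip":50,"tx":0,"ty":0,"tz":0,"wx":0,"wy":0,"wz":0},{"grip":50,"tx":0,"ty":0,"tz":0,"wx":0,"wy":0,"wz":0},{"grip":50,"tx":0,"ty":-8,"tz":0,"wx":0,"wy":0,"wz":0},{"grip":50,"tx":0,"ty":-15,"tz":0,"wx":0,"wy":0,"wz":0},{"grip":50,"tx":0,"ty":-20,"tz":0,"wx":0,"wy":0,"wz":0},{"grip":50,"tx":0,"ty":-20,"tz":0,"wx":0,"wy":0,"wz":0},{"grip":0,"tx":0,"ty":0,"tz":0,"wx":0,"wy":0,"wz":0},{"grip":0,"tx":0,"ty":0,"tz":0,"wx":0,"wy":0,"wz":0}]';python3 -m handwheel '[{"grip":0,"tx":0,"ty":0,"tz":0,"wx":0,"wy":0,"wz":0},{"grip":0,"tx":0,"ty":0,"tz":0,"wx":0,"wy":0,"wz":0},{"grip":0,"tx":0,"ty":0,"tz":0,"wx":0,"wy":0,"wz":0},{"grip":0,"tx":0,"ty":0,"tz":0,"wx":0,"wy":0,"wz":0},{"grip":0,"tx":0,"ty":0,"tz":0,"wx":0,"wy":0,"wz":0},{"grip":0,"tx":0,"ty":0,"tz":0,"wx":0,"wy":0,"wz":0}]'; python3 snap.py w12 wrist; python3 snap.py c12 scene
```

```text
time_s: 9.52
eef_pos: [516.6, -243.0, 184.5]
ee_rot: [-0.702, 0.703, -0.079, 0.08]
force: [0.1, -0.7, -0.6]
grip_width: 0.311
time_s: 10.02
eef_pos: [516.2, -242.7, 183.1]
ee_rot: [0.703, -0.703, 0.08, -0.08]
force: [0.1, 0.3, 0.4]
grip_width: -0.003
10.0667 [ 516.3 -242.7  183.2] [ 0.5 -0.3  0.7] 0.0013428138879853068
10.1167 [ 516.3 -242.7  183.2] [ 0.1  0.4 -0.1] 0.0007347760259513866
```

View pics/w12.png

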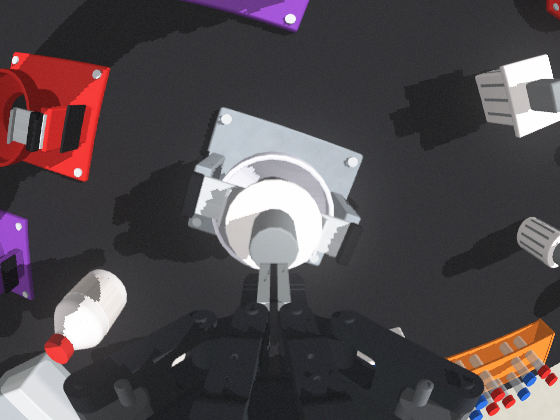

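The cartridge stands free in the cup, knob top at about (273,244), with the shut fingers above it. Checking position.

Run:
```python
from h import *
c=np.load("pics/w12.npz")
for z in(148,152):
    o,d=fish(c,(273,244.5));print((o+d*(z-o[2])/d[2]).round(1))
print(fproj(c,[516.3,-242.7,152]))
```

```text
[ 513.7 -242.5  148. ]
[ 512.  -242.1  152. ]
[273.58781593 251.2613086 ]
```

```bash
python3 -m handwheel '[{"grip":0,"tx":-2,"ty":12,"tz":0,"wx":0,"wy":0,"wz":0},{"grip":0,"tx":0,"ty":12,"tz":0,"wx":0,"wy":0,"wz":0},{"grip":0,"tx":0,"ty":2,"tz":0,"wx":0,"wy":0,"wz":0},{"grip":0,"tx":0,"ty":0,"tz":0,"wx":0,"wy":0,"wz":0},{"grip":0,"tx":0,"ty":0,"tz":0,"wx":0,"wy":0,"wz":0}]' 60;python3 -m handwheel '[{"grip":0,"tx":0,"ty":3,"tz":0,"wx":0,"wy":0,"wz":0},{"grip":0,"tx":0,"ty":0,"tz":0,"wx":0,"wy":0,"wz":0},{"grip":0,"tx":0,"ty":0,"tz":0,"wx":0,"wy":0,"wz":0}]';python3 -m handwheel '[{"grip":0,"tx":0,"ty":3,"tz":0,"wx":0,"wy":0,"wz":0},{"grip":0,"tx":0,"ty":0,"tz":0,"wx":0,"wy":0,"wz":0},{"grip":0,"tx":0,"ty":0,"tz":0,"wx":0,"wy":0,"wz":0}]'
```

```text
time_s: 10.53
eef_pos: [514.5, -242.4, 157.8]
ee_rot: [-0.702, 0.703, -0.079, 0.08]
force: [-0.0, -0.0, 0.5]
grip_width: -0.001
time_s: 10.78
eef_pos: [514.4, -242.4, 154.5]
ee_rot: [-0.703, 0.703, -0.08, 0.08]
force: [0.5, 0.6, 0.3]
grip_width: 0.001
time_s: 11.03
eef_pos: [514.5, -242.4, 151.6]
ee_rot: [-0.702, 0.703, -0.079, 0.08]
force: [-1.0, -1.2, 2.9]
grip_width: -0.002
```

Contact at about 152, as expected. Pressing.

```bash
python3 -m handwheel '[{"grip":0,"tx":0,"ty":3,"tz":0,"wx":0,"wy":0,"wz":0},{"grip":0,"tx":0,"ty":3,"tz":0,"wx":0,"wy":0,"wz":0},{"grip":0,"tx":0,"ty":3,"tz":0,"wx":0,"wy":0,"wz":0},{"grip":0,"tx":0,"ty":0,"tz":0,"wx":0,"wy":0,"wz":0}]';python3 -m handwheel '[{"grip":0,"tx":0,"ty":3,"tz":0,"wx":0,"wy":0,"wz":0},{"grip":0,"tx":0,"ty":3,"tz":0,"wx":0,"wy":0,"wz":0},{"grip":0,"tx":0,"ty":2,"tz":0,"wx":0,"wy":0,"wz":0},{"grip":0,"tx":0,"ty":0,"tz":0,"wx":0,"wy":0,"wz":0}]'; python3 snap.py w13 wrist;python3 snap.py s13 side
```

```text
time_s: 11.37
eef_pos: [514.5, -242.4, 142.1]
ee_rot: [-0.702, 0.703, -0.08, 0.08]
force: [0.5, -0.7, 5.1]
grip_width: 0.001
time_s: 11.7
eef_pos: [514.9, -242.7, 135.3]
ee_rot: [-0.702, 0.703, -0.079, 0.08]
force: [-1.0, 0.5, 10.0]
grip_width: -0.005
11.75 [ 514.9 -242.7  135.3] [-0.3 -0.2 11.5] -0.0037547279411090486
11.8 [ 514.9 -242.7  135.3] [ 0.2  0.4 10.1] 0.00435854644509551
```

View pics/w13.png

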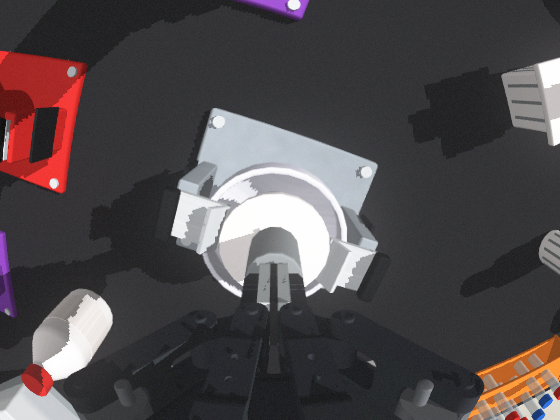

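The cartridge is going straight down and the catches are being pushed apart. Continue to about z 122.

```bash
python3 -m handwheel '[{"grip":0,"tx":0,"ty":3,"tz":0,"wx":0,"wy":0,"wz":0},{"grip":0,"tx":0,"ty":3,"tz":0,"wx":0,"wy":0,"wz":0},{"grip":0,"tx":0,"ty":2,"tz":0,"wx":0,"wy":0,"wz":0},{"grip":0,"tx":0,"ty":0,"tz":0,"wx":0,"wy":0,"wz":0}]';python3 -m handwheel '[{"grip":0,"tx":0,"ty":3,"tz":0,"wx":0,"wy":0,"wz":0},{"grip":0,"tx":0,"ty":2,"tz":0,"wx":0,"wy":0,"wz":0},{"grip":0,"tx":0,"ty":0,"tz":0,"wx":0,"wy":0,"wz":0},{"grip":0,"tx":0,"ty":0,"tz":0,"wx":0,"wy":0,"wz":0}]';python3 snap.py w14 wrist
```

```text
time_s: 12.13
eef_pos: [514.7, -242.6, 126.8]
ee_rot: [-0.702, 0.703, -0.079, 0.08]
force: [0.0, 0.2, 8.1]
grip_width: -0.004
time_s: 12.47
eef_pos: [514.8, -242.6, 122.2]
ee_rot: [-0.702, 0.703, -0.079, 0.08]
force: [-0.7, 0.3, 11.1]
grip_width: -0.0
12.5167 [ 514.8 -242.6  122.2] [-0.6  0.3  9.7] -8.226966056432784e-05
```

View pics/w14.png

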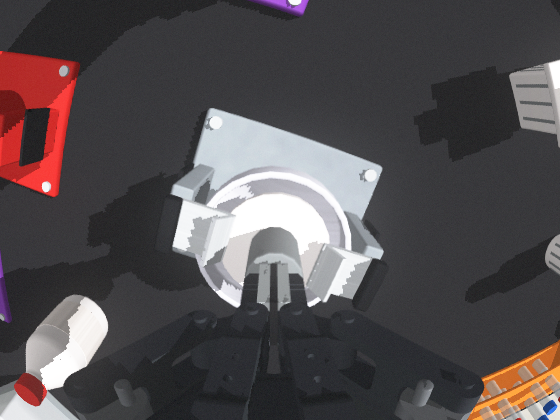

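Both catches now overlap the flange edge, at (215,235) and (320,260). 1 mm more for margin, then retreat.

```bash
python3 -m handwheel '[{"grip":0,"tx":0,"ty":1.5,"tz":0,"wx":0,"wy":0,"wz":0},{"grip":0,"tx":0,"ty":0,"tz":0,"wx":0,"wy":0,"wz":0},{"grip":0,"tx":0,"ty":0,"tz":0,"wx":0,"wy":0,"wz":0}]';python3 -m handwheel '[{"grip":0,"tx":0,"ty":-3,"tz":0,"wx":0,"wy":0,"wz":0},{"grip":0,"tx":0,"ty":-4,"tz":0,"wx":0,"wy":0,"wz":0},{"grip":0,"tx":0,"ty":-5,"tz":0,"wx":0,"wy":0,"wz":0},{"grip":0,"tx":0,"ty":0,"tz":0,"wx":0,"wy":0,"wz":0}]'; python3 -m handwheel '[{"grip":0,"tx":0,"ty":-12,"tz":0,"wx":0,"wy":0,"wz":0},{"grip":0,"tx":0,"ty":-20,"tz":0,"wx":0,"wy":0,"wz":0},{"grip":0,"tx":0,"ty":-20,"tz":0,"wx":0,"wy":0,"wz":0},{"grip":0,"tx":0,"ty":-20,"tz":0,"wx":0,"wy":0,"wz":0},{"grip":0,"tx":0,"ty":0,"tz":0,"wx":0,"wy":0,"wz":0},{"grip":0,"tx":0,"ty":0,"tz":0,"wx":0,"wy":0,"wz":0}]';python3 snap.py w15 wrist;python3 snap.py s15 side; python3 snap.py c15 scene
python3 - <<'E'
import cv2,numpy as np
a=cv2.imread("pics/s15.png")[100:280,225:345]; b=cv2.imread("pics/c15.png")[130:310,210:320]
cv2.imwrite("pics/z15.png",cv2.resize(np.hstack([a,b]),None,fx=3.3,fy=3.3,interpolation=cv2.INTER_CUBIC))
E
```

```text
time_s: 12.77
eef_pos: [514.8, -242.7, 120.8]
ee_rot: [-0.702, 0.703, -0.079, 0.08]
force: [-0.3, 0.4, 11.1]
grip_width: 0.001
time_s: 13.1
eef_pos: [514.4, -242.3, 132.1]
ee_rot: [-0.703, 0.703, -0.08, 0.08]
force: [0.0, -1.1, 0.7]
grip_width: 0.0
time_s: 13.6
eef_pos: [514.4, -242.3, 203.8]
ee_rot: [-0.703, 0.703, -0.079, 0.08]
force: [-0.7, -0.7, -1.2]
grip_width: -0.001
13.65 [ 514.  -242.1  202.9] [-0.2 -0.4  0.4] 0.0009555684671581408
13.7 [ 513.9 -242.   202.4] [ 0.1  0.4 -0.4] -0.000925930626922183
13.75 [ 513.9 -242.   202.4] [ 0.4  0.2 -0.7] -0.005997193298774371
```

View pics/w15.png

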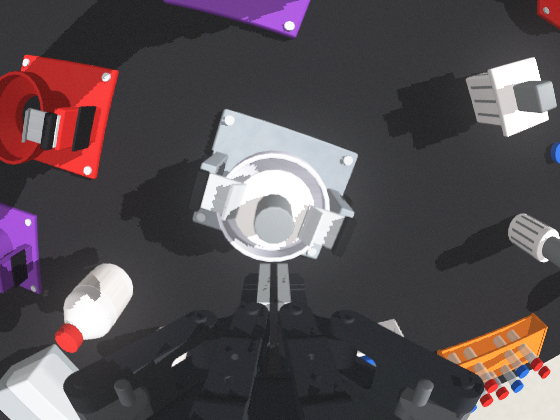

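View pics/z15.png

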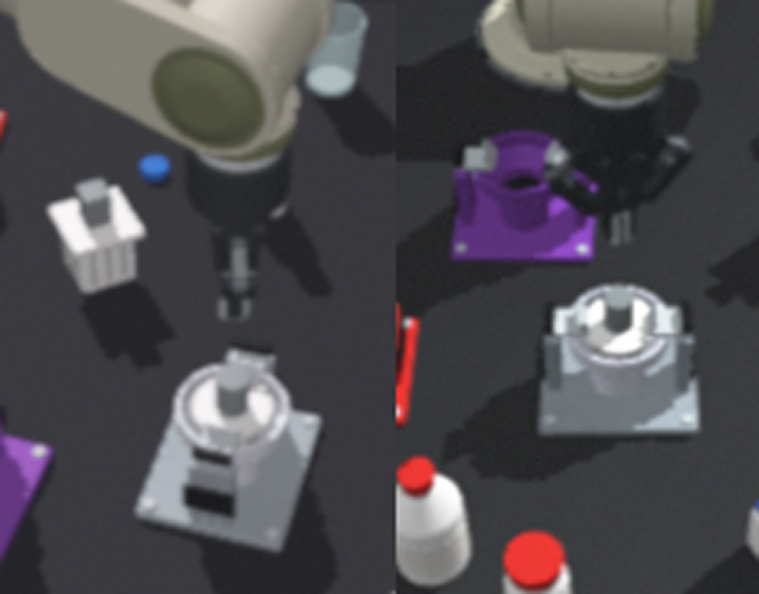

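The flange sits down in the cup under both catches, and the fingers are free. I'll check the knob height numerically. Knob tops: side (296.2,213.5), scene (277.6,219.5), wrist (273,222).

```bash
python3 - <<'E'
from h import *
c=np.load("pics/w15.npz");s=np.load("pics/c15.npz");e=np.load("pics/s15.npz")
print(tri((277.6,219.5),(296.2,213.5),s,e))
def ray(c,p):
    d=c["R"].T@np.linalg.inv(c["mtx"])@np.r_[p,1];return -c["R"].T@c["t"],d/np.linalg.norm(d)
print(inter([fish(c,(273,221.5)),ray(s,(277.6,219.5)),ray(e,(296.2,213.5))]).round(1))
o,d=fish(c,(273,221.5));print((o+d*(126-o[2])/d[2]).round(1))
E
python3 -m handwheel '[{"grip":20,"tx":0,"ty":-20,"tz":0,"wx":0,"wy":0,"wz":0},{"grip":40,"tx":0,"ty":0,"tz":0,"wx":0,"wy":0,"wz":0},{"grip":40,"tx":0,"ty":0,"tz":0,"wx":0,"wy":0,"wz":0},{"grip":40,"tx":0,"ty":0,"tz":0,"wx":0,"wy":0,"wz":0}]'; python3 snap.py c16 scene
```

```text
(array([ 516. , -242. ,  126.5]), array([-0.3,  0.5]), array([-0.2, -0.4]))
[ 514.7 -241.6  125.4]
[ 512.4 -242.3  126. ]
time_s: 14.08
eef_pos: [514.1, -242.1, 222.6]
ee_rot: [0.703, -0.702, 0.08, -0.079]
force: [-1.2, 0.2, -0.8]
grip_width: 0.474
14.1333 [ 514.  -242.1  222.6] [-1.  -0.5 -0.5] 0.46652818424619485
```

View pics/c16.png

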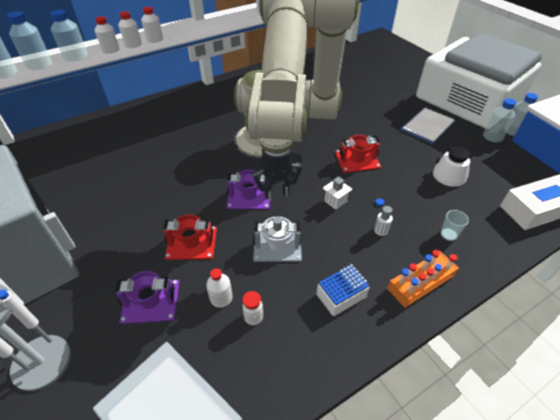

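The knob top is at z≈125–126, which matches the latched height, about 38 mm over the mouth. It's within 2–4 mm of the axis. The square at (338,192) and the drum at (384,221) are where they began. Handing in.

```bash
python3 -c "
from rig import ctrl
print(ctrl.finish_job())"
```

```text
the job is handed in; nothing more can be done
None
```

The round flanged cartridge is loaded and latched in the grey dispenser, and I handed the job in at about 14 s of the 56 s allowed. The hand-in returned no verdict.

**What I did:** I picked the cartridge up by its knob and set it on the spring follower. I let go, then pressed the knob down with shut fingers to z ≈ 121 mm, with a peak reading of about 11.5 N. Then I backed off and opened the gripper clear of it.

**Last checks:**
- **Latched:** after I let go, the knob top measured z ≈ 125–126 mm, about 38 mm above the mouth point. That is the expected latched height, and both catches were seen over the flange.
- **Position:** the knob was within about 2–4 mm of the column axis, against a limit of 10 mm. The last wrist picture put it up to 4 mm off, while the two fixed cameras agreed to within 1 mm.
- **Other cartridges:** the square one and the plain drum looked unmoved in the last scene picture.

**What disagreed or failed:**
- The first move command was rejected because its rows left out some fields, so nothing moved.
- The first estimate of the mouth height, from the two fixed cameras, was about 9 mm low (79 mm against the stated 88 mm). The wrist views gave about 85 mm, and I used the wrist fit for the mouth position. Contact with the knob came at about 152 mm, which fits the stated 88 mm.

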